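Heft the returned pin tins and hold up the fullest

TASK

Three identical closed tins of dowel pins have come back to the inspection bench in the compartment tray: heft them to find the fullest, which is clearly the heaviest. Stand the two lighter ones on the blue mat for topping up, and finish with the heaviest still in the gripper, held up still and upright with its base at least 15 cm above the bench, ready to be handed over. Keep the tins upright, set them down without dropping them, and leave the caliper, micrometer, loupe and wash bottle where they are.

Things in the scene. Friction and masses are not known exactly. Their poses are not given: they have to be found in the camera images.
- tin_a: round closed metal tin with a flush slip lid, 50 mm diameter, 75 mm tall, a plain cylinder to grip; the three are identical to the eye and differ only in weight (contents packed, nothing shifts). Weights lie between 0.2 and 0.7 kg and the heaviest is at least 0.15 kg heavier than either other. Starts upright in one compartment of the tray. Origin: centre of its underside, z up along its axis
- tin_b: round closed metal tin with a flush slip lid, 50 mm diameter, 75 mm tall, a plain cylinder to grip; the three are identical to the eye and differ only in weight (contents packed, nothing shifts). Weights lie between 0.2 and 0.7 kg and the heaviest is at least 0.15 kg heavier than either other. Starts upright in one compartment of the tray. Origin: centre of its underside, z up along its axis
- tin_c: round closed metal tin with a flush slip lid, 50 mm diameter, 75 mm tall, a plain cylinder to grip; the three are identical to the eye and differ only in weight (contents packed, nothing shifts). Weights lie between 0.2 and 0.7 kg and the heaviest is at least 0.15 kg heavier than either other. Starts upright in one compartment of the tray. Origin: centre of its underside, z up along its axis
- tray: open grey plastic tray, 112 x 288 mm outside, rim 28 mm above the bench, floor and walls 4 mm thick, loose on the bench (0.9 kg). Two low dividers, as high as the rim, cut it into three compartments in a row along its own y, centres at about y = -94, 0 and +94 mm, one tin in each (within about 6 mm of its centre). Origin: centre of its underside; its x is the short side. It may be to the left or to the right of the robot
- mat: flat blue bench mat, 240 mm along its own x by 280 mm along its own y, 3 mm thick, lying fixed on the bench on the other side from the tray. Origin: centre of its underside; top 3 mm above the bench
- caliper: bystander: sliding caliper lying flat, about 235 mm along its own y, 80 mm across, up to 15 mm high. Origin: underside, middle of the beam
- micrometer: bystander: outside micrometer lying flat, 145 mm along its own y, from y = -35 to +110, 56 mm across, 18 mm high. Origin: underside, between the measuring faces
- loupe: bystander: small black eye loupe, 42 mm diameter, 34 mm tall, standing. Origin: centre of underside
- bottle: bystander: white plastic wash bottle, 64 mm diameter, 180 mm tall with its bent spout, standing. Origin: centre of underside
Not all that is in view belongs to the job. What is shaped like the tin_c but orange is not meant. Leave any red or yellow look-alike of the tin_b alone.

How it is judged (in metres and radians):
At the end, for the whole second after the job is handed in: Two tins stand released, still and within 6 degrees of upright on the mat, centres inside its outline, each pressing on it with under 4.7 N (the heaviest weighs over 5.5 N); the third, the heaviest, is gripped, still, within 15 degrees of upright, its base over 140 mm above the bench ((((x of tin_b in the frame of mat between -0.12 and 0.12 m and y of tin_b in the frame of mat between -0.14 and 0.14 m and z of tin_b in the frame of mat below 0.008 m and angle between tin_b's own z axis and vertical below 0.1 rad and linear speed of tin_b below 0.03 m/s and contact force between tin_b and the fingers below 0.1 N and contact force between tin_b and mat between 0.5 and 4.7 N) and (x of tin_c in the frame of mat between -0.12 and 0.12 m and y of tin_c in the frame of mat between -0.14 and 0.14 m and z of tin_c in the frame of mat below 0.008 m and angle between tin_c's own z axis and vertical below 0.1 rad and linear speed of tin_c below 0.03 m/s and contact force between tin_c and the fingers below 0.1 N and contact force between tin_c and mat between 0.5 and 4.7 N) and height (world z) of tin_a above 0.14 m and angle between tin_a's own z axis and vertical below 0.26 rad and linear speed of tin_a below 0.03 m/s and contact force between tin_a and the fingers above 2 N and contact force between tin_a and bottle below 0.05 N) or ((x of tin_a in the frame of mat between -0.12 and 0.12 m and y of tin_a in the frame of mat between -0.14 and 0.14 m and z of tin_a in the frame of mat below 0.008 m and angle between tin_a's own z axis and vertical below 0.1 rad and linear speed of tin_a below 0.03 m/s and contact force between tin_a and the fingers below 0.1 N and contact force between tin_a and mat between 0.5 and 4.7 N) and (x of tin_c in the frame of mat between -0.12 and 0.12 m and y of tin_c in the frame of mat between -0.14 and 0.14 m and z of tin_c in the frame of mat below 0.008 m and angle between tin_c's own z axis and vertical below 0.1 rad and linear speed of tin_c below 0.03 m/s and contact force between tin_c and the fingers below 0.1 N and contact force between tin_c and mat between 0.5 and 4.7 N) and height (world z) of tin_b above 0.14 m and angle between tin_b's own z axis and vertical below 0.26 rad and linear speed of tin_b below 0.03 m/s and contact force between tin_b and the fingers above 2 N and contact force between tin_b and bottle below 0.05 N) or ((x of tin_a in the frame of mat between -0.12 and 0.12 m and y of tin_a in the frame of mat between -0.14 and 0.14 m and z of tin_a in the frame of mat below 0.008 m and angle between tin_a's own z axis and vertical below 0.1 rad and linear speed of tin_a below 0.03 m/s and contact force between tin_a and the fingers below 0.1 N and contact force between tin_a and mat between 0.5 and 4.7 N) and (x of tin_b in the frame of mat between -0.12 and 0.12 m and y of tin_b in the frame of mat between -0.14 and 0.14 m and z of tin_b in the frame of mat below 0.008 m and angle between tin_b's own z axis and vertical below 0.1 rad and linear speed of tin_b below 0.03 m/s and contact force between tin_b and the fingers below 0.1 N and contact force between tin_b and mat between 0.5 and 4.7 N) and height (world z) of tin_c above 0.14 m and angle between tin_c's own z axis and vertical below 0.26 rad and linear speed of tin_c below 0.03 m/s and contact force between tin_c and the fingers above 2 N and contact force between tin_c and bottle below 0.05 N))); the arm keeps its last pose, push and grip.
It fails at once if a tin is tipped more than 35 degrees from upright (angle between any of tin_a, tin_b, tin_c's own z axis and vertical above 0.61 rad).
It fails at once if a tin is dropped: it moves faster than 0.6 m/s (a fall of 18 mm) out of the fingers ((linear speed of tin_a above 0.6 m/s and contact force between tin_a and the fingers below 0.05 N) or (linear speed of tin_b above 0.6 m/s and contact force between tin_b and the fingers below 0.05 N) or (linear speed of tin_c above 0.6 m/s and contact force between tin_c and the fingers below 0.05 N)).
It fails at once if a measuring tool or the wash bottle is pushed more than 20 mm or knocked over (distance of any of caliper, micrometer, loupe, bottle from where it was at the start of the episode above 0.02 m or angle between any of caliper, micrometer, loupe, bottle's own z axis and vertical above 0.4 rad).
It also fails if it takes over 70 s, if anything falls off the work surface, if the arm or the gripper's body presses on something with over 40 N, if the wrist force passes 120 N, or if a joint passes its speed limit or range.

ROBOT

A 6-joint arm with a two-finger parallel gripper is mounted at the origin on the work surface. World frame = base frame: x ahead of the robot, y to its left, z up, the work surface at z = 0. Lengths are in m, angles in degrees, forces in N, time in s.
With the tool pointing down it reaches from about 0.35 to 0.875 m from the base axis. Payload 4.2 kg.
Tool frame: the origin (TCP) lies between the finger pads; the fingertips stand 11 mm ahead of it and the grasp point (between the pads) lies 8 mm behind it; z points along the fingers, y is the direction in which the jaws open and shut (so a half turn about z gives the same grasp; the last joint's range is limited). The gripper opens to 87 mm and grips with 3 to 60 N. Pads are 19 mm wide; open, the fingers measure 117 mm over their backs; the gripper's body (75 mm by 190 mm) begins 51 mm behind the grasp point.
Start: joints at [-49.87, 22.042, 0.453, 0, -68.411, -14.817], TCP at [0.267, -0.565, 0.234] pointing down, gripper open.
Joint ranges: [-179.83, 179.83], [-69.29, 118.12], [-61.27, 80.66], [-181.25, 117.63], [-171.15, -9.14], [-177.46, 177.46]. Speed limits (degrees/s): [159.86, 159.86, 180, 180, 180, 180].

INTERFACE

Orientations are given as a 3x3 rotation matrix whose columns are the frame's x, y, z axes.
In Python, from station import sense, capture, get_calibration, finish_job, search_frame, cut_out gives the robot as it stands.
- The arm moves only by the tool arm_command, never from a script. Its argument "rows" is a list of rows, each an object with "fingers": the opening in per cent of the stroke, from 0 (shut) to 100 (fully open); "travel": the shift along the tool's x, y, z in cm, a list of three; "roll": the turn about the tool's z in degrees. A call has 1 to 10 rows; each row is the pose to reach, as a shift and turn from the pose commanded when the call began, along the tool's axes at that moment; what a row does not reach only later rows make up. A row lasts 1/10 s, in which the tool goes at most 50 mm and 8.59 degrees, less where a joint would pass 70% of its speed; a pose out of reach is approached as far as the arm can. A call with a gripper value outside its range is refused whole. The fingers move at their own pace and stop on an object; the grip force is fixed at half the most. Time passes only in rows, so rows that repeat a pose let the fingers close. It gives the time, the measured TCP pose, the force and the opening at its end, in the units of the state.
- sense(): the state, without advancing time (a new reading comes with each control period).
- capture(name): name is "scene" or "top" or "wrist"; returns (picture, depth): 480x640x3 uint8, red, green, blue; 480x640 float32, m along the optical axis (not along the pixel's ray), 0 where there is no reading.
- get_calibration(name): a dict with "fov_y" (degrees; the focal length in pixels is half the picture's height over the tangent of half this angle, whatever the lens; pixels are square), "cx", "cy" (the principal point, pixels), "distortion" ([k1, k2, p1, p2, k3] as OpenCV has them; the pictures are not rectified), "origin" and "attitude" of the camera in the world; the wrist camera has in their place "mount" (4x4, takes a point from camera to tool coordinates, whose origin is the TCP and whose axes are the flange's). Camera axes: x right, y down, z forward; pixel columns grow to the right and rows downward; lengths in m; the calibration is good to about 2 mm. A picture is of the moment at which its call begins: read the wrist's pose just before it. get_calibration takes no time and is no camera call.
- finish_job(): hands the job in, once; it reports no verdict.
Trained networks look in the newest picture that a camera, given by its name, has taken for a name from the list of things; names that differ only in an ending like _2 or _b are one class to them, and where a whole thing is asked for, a point or a joint stands for the part that bears it (a point fixed in the world has none). Each returns a list of dicts, best first, with "p" (0 to 1); they miss things now and then, are a little off and sometimes report something else, mostly with a low value. They report only what shows in the picture. A call takes as long as a camera call. They do not tell look-alikes from the thing itself.
- search_frame(camera, label): "position" ([x, y, z] in m, in world coordinates, good to about 4 mm: the middle of the surface that is visible of it).
- cut_out(camera, label): "mask" (480x640 bool, what is visible of it).
The state is a dict: "time_s": time; "joints": joint angles; "joint_velocities": joint speeds; "effort": joint torques, N m; "tcp_pos": TCP position; "ee_rot": TCP orientation; "wrist_force": force on the tool from outside, world axes, zero at the start; "moment": the same for the moment, N m; "gripper_width": opening from 0.0 (shut) to 1.0 (fully open).
Only numpy, scipy, OpenCV 4.12 (cv2) and the standard library are available. Lean on these libraries where they do the work, as an engineer would, in place of code of your own. Each camera call takes 0.05 s, during which the arm holds its last target. There are 200 camera calls.

## Working session

There is one attempt and no reset: what is moved stays moved. The work goes in short steps, Python scripts to look and compute and a tool call to move; the robot and the scene stay as the last step left them, time stands still between calls to the robot, and variables do not carry over. Pictures are saved under pics/ and viewed, about 8 in all and at most 12, crops included, and the job is handed in when it is done.

Besides the shell and the picture viewer there is one more tool, called after "Call:" by a JSON object that holds its "method" and its "body". arm_command: Moves the arm, as the interface text tells. Its arguments: {"type":"object","properties":{"rows":{"type":"array","items":{"type":"object","properties":{"fingers":{"type":"number"},"travel":{"type":"array","items":{"type":"number"}},"roll":{"type":"number"}}}}},"required":["rows"]}

```bash
mkdir -p pics
cat > h.py <<'E'
from station import *
import numpy as np, cv2
def K(c):
    f=240/np.tan(np.radians(c['fov_y'])/2); return np.array([[f,0,c['cx']],[0,f,c['cy']],[0,0,1]])
def pose(name):
    c=get_calibration(name)
    if 'mount' in c:
        s=sense(); M=np.array(c['mount']); R=np.array(s['ee_rot']); return c,R@M[:3,:3],R@M[:3,3]+np.array(s['tcp_pos'])
    return c,np.array(c['attitude']),np.array(c['origin'])
def pts(uv,z,cal):
    c,R,t=cal
    n=cv2.undistortPoints(np.float32(uv).reshape(-1,1,2),K(c),np.float32(c['distortion'])).reshape(-1,2)
    return (np.c_[n,np.ones(len(n))]*np.float32(z).reshape(-1,1))@R.T+t
E
python3 - <<'E'
from h import *
s=sense();print(s['tcp_pos'],np.round(s['ee_rot'],3).tolist(),s['wrist_force'],s['gripper_width'])
for n in('top','scene'):
    cal=pose(n);im,d=capture(n);cv2.imwrite(f'pics/{n}.png',im[:,:,::-1])
    print(n,cal[2],np.round(cal[1],2).tolist())
    for l in('tin_a','tray','mat','caliper','micrometer','loupe','bottle'):
        print(l,[(np.round(x['position'],3).tolist(),round(x['p'],2)) for x in search_frame(n,l)])
E
```

```text
[ 0.26701747 -0.5644574   0.23247924] [[-0.904, -0.427, -0.001], [-0.427, 0.904, 0.002], [0.0, 0.002, -1.0]] [ 0.25103744  0.45380283 -0.24384937] 1.0013944374230683
top [ 0.39992606 -0.09828695  1.05779279] [[-0.02, -0.99, 0.17], [-1.0, 0.02, -0.01], [0.01, -0.17, -0.99]]
tin_a [([0.495, 0.258, 0.08], 0.83), ([0.346, 0.171, 0.08], 0.76), ([0.34, 0.264, 0.072], 0.74), ([0.632, 0.184, 0.077], 0.72), ([0.344, 0.057, 0.075], 0.66), ([0.48, 0.172, 0.078], 0.62), ([0.468, 0.074, 0.08], 0.62)]
tray [([0.475, 0.168, 0.004], 0.74)]
mat [([0.53, -0.204, 0.006], 0.85)]
caliper [([0.764, 0.056, 0.007], 0.71)]
micrometer [([0.777, -0.212, 0.017], 0.57)]
loupe [([0.74, 0.223, 0.038], 0.83), ([0.477, 0.172, 0.08], 0.27)]
bottle [([0.45, -0.473, 0.107], 0.82), ([0.493, 0.26, 0.08], 0.34)]
scene [1.06438766 0.43862269 0.74008657] [[-0.74, 0.47, -0.49], [0.68, 0.52, -0.52], [0.01, -0.72, -0.7]]
tin_a [([0.363, 0.191, 0.057], 0.92), ([0.496, 0.184, 0.068], 0.9), ([0.475, 0.088, 0.057], 0.8), ([0.511, 0.272, 0.064], 0.79), ([0.648, 0.194, 0.062], 0.67), ([0.35, 0.277, 0.056], 0.6), ([0.359, 0.073, 0.056], 0.56)]
tray [([0.5, 0.203, 0.006], 0.56)]
mat [([0.544, -0.191, 0.001], 0.58)]
caliper [([0.768, 0.071, 0.004], 0.84)]
micrometer [([0.781, -0.206, 0.016], 0.7)]
loupe [([0.75, 0.226, 0.037], 0.71)]
bottle [([0.467, -0.468, 0.082], 0.95)]
```

View pics/top.png

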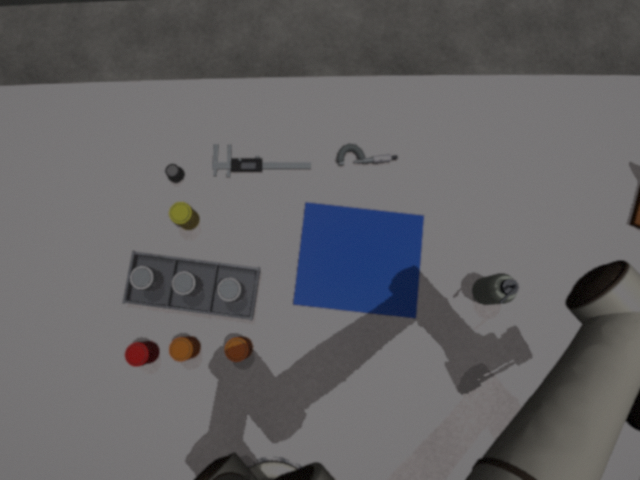

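View pics/scene.png

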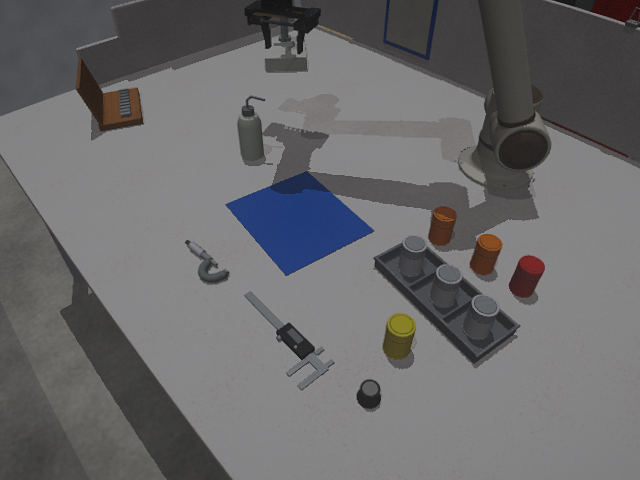

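Three grey tins stand in the tray, at about (142,278), (184,284) and (230,290) in the top view. The orange, red and yellow ones are look-alikes. The mat is clear at (360,260), and the bottle is at (500,288). I'll move above the tray with the jaws along its short side.

Call:
{"method": "arm_command", "body": {"rows": [{"travel":[-2.5,2.8,0],"roll":-6,"fingers":100},{"travel":[-5.5,6.1,0],"roll":-12,"fingers":100},{"travel":[-8.5,9.5,0],"roll":-18,"fingers":100},{"travel":[-11.5,12.9,0],"roll":-24,"fingers":100},{"travel":[-14.5,16.2,0],"roll":-30,"fingers":100},{"travel":[-17.5,19.6,0],"roll":-36,"fingers":100},{"travel":[-20.5,23,0],"roll":-42,"fingers":100},{"travel":[-23.5,26.3,0],"roll":-48,"fingers":100},{"travel":[-26.5,29.7,0],"roll":-54,"fingers":100},{"travel":[-28.5,32,0],"roll":-56.3,"fingers":100}]}}

```text
time_s: 1.8
tcp_pos: [0.3885, -0.1516, 0.2341]
ee_rot: [[-0.141, -0.99, 0.002], [-0.99, 0.141, 0.0], [-0.0, -0.002, -1.0]]
wrist_force: [0.3, -0.4, -0.4]
gripper_width: 0.998
```

Run:
```python
from h import *
s=sense();R=np.array(s['ee_rot']);print(s['tcp_pos'],np.round(R,3).tolist(),s['joints'])
print(R.T@(np.array([.48,.168,.23])-s['tcp_pos'])*100)
print(np.round(get_calibration('wrist')['mount'],3).tolist())
```

```text
[ 0.38847545 -0.15161393  0.23406398] [[-0.141, -0.99, 0.002], [-0.99, 0.141, 0.0], [-0.0, -0.002, -1.0]] [ 1.20848087e+00  1.13196554e+00 -2.65341834e+01 -5.84807052e-03
 -6.22437815e+01 -9.32638867e+00]
[-32.93362324  -4.54525295   0.42471068]
[[-0.0, -0.967, -0.256, 0.069], [1.0, 0.0, -0.001, 0.001], [0.001, -0.256, 0.967, -0.151], [0.0, 0.0, 0.0, 1.0]]
```

Call:
{"method": "arm_command", "body": {"rows": [{"travel":[-3,-0.4,0],"roll":0,"fingers":100},{"travel":[-7,-0.9,0],"roll":0,"fingers":100},{"travel":[-11,-1.4,0],"roll":0,"fingers":100},{"travel":[-15,-2,0],"roll":0,"fingers":100},{"travel":[-19,-2.5,0],"roll":0,"fingers":100},{"travel":[-23,-3.1,0],"roll":0,"fingers":100},{"travel":[-27,-3.7,0],"roll":0,"fingers":100},{"travel":[-30,-4.5,0],"roll":0,"fingers":100},{"travel":[-32,-4.5,0],"roll":0,"fingers":100},{"travel":[-32,-4.5,0],"roll":0,"fingers":100}]}}

```text
time_s: 2.8
tcp_pos: [0.4798, 0.1583, 0.2333]
ee_rot: [[-0.143, -0.99, 0.0], [-0.99, 0.143, 0.0], [-0.0, -0.0, -1.0]]
wrist_force: [-0.1, -0.9, -0.1]
gripper_width: 1.0
```

```bash
cat > look.py <<'E'
from h import *
import sys
cal=pose('wrist');im,d=capture('wrist');cv2.imwrite(f'pics/{sys.argv[1]}.png',im[:,:,::-1])
s=sense();R=np.array(s['ee_rot']);p0=np.array(s['tcp_pos']);print('tcp',p0.round(4),np.round(R,3).tolist())
for r in cut_out('wrist','tin_a'):
    m=r['mask']&(d>0); v,u=np.nonzero(m); P=pts(np.c_[u,v],d[v,u],cal)
    col=im[v,u].mean(0); k=(P[:,2]>np.percentile(P[:,2],98)-.006); T=P[k]
    q=(T[:,:2].min(0)+T[:,:2].max(0))/2
    c,rr=cv2.minEnclosingCircle(np.float32(T[:,:2]))
    print(round(r['p'],2),'px',u.mean().round(),v.mean().round(),'col',col.round(),'top z',np.median(T[:,2]).round(4),'mean',T[:,:2].mean(0).round(4),'circ',np.round(c,4),round(rr,4),'tool cm',(R.T@(np.r_[T[:,:2].mean(0),p0[2]]-p0)*100).round(2))
E
python3 look.py w1
```

```text
tcp [0.4792 0.157  0.2333] [[-0.144, -0.99, -0.001], [-0.99, 0.144, -0.0], [0.0, 0.0, -1.0]]
0.96 px 324.0 237.0 col [136. 137. 142.] top z 0.0796 mean [0.4821 0.1769] circ [0.4824 0.1778] 0.0254 tool cm [-2.01 -0.   -0.  ]
0.92 px 476.0 79.0 col [174. 120.  80.] top z 0.0754 mean [0.3433 0.066 ] circ [0.3423 0.066 ] 0.0259 tool cm [1.097e+01 1.214e+01 1.000e-02]
0.73 px 324.0 334.0 col [ 98.  98. 102.] top z 0.0796 mean [0.4962 0.2765] circ [0.495  0.2694] 0.025 tool cm [-12.07   0.05  -0.  ]
0.72 px 162.0 269.0 col [162. 155.  87.] top z 0.0758 mean [0.6328 0.1888] circ [0.6355 0.1903] 0.0255 tool cm [-5.350e+00 -1.474e+01 -1.000e-02]
0.66 px 479.0 218.0 col [169. 104.  73.] top z 0.0754 mean [0.3457 0.1814] circ [0.3446 0.1821] 0.0259 tool cm [-4.900e-01  1.356e+01  1.000e-02]
0.63 px 326.0 118.0 col [191. 193. 198.] top z 0.0796 mean [0.4665 0.0814] circ [0.4666 0.0819] 0.0254 tool cm [7.67 0.17 0.  ]
0.62 px 485.0 289.0 col [99. 44. 44.] top z 0.2785 mean [0.43   0.1442] circ [0.4305 0.1443] 0.0136 tool cm [1.98 4.69 0.  ]
```

View pics/w1.png

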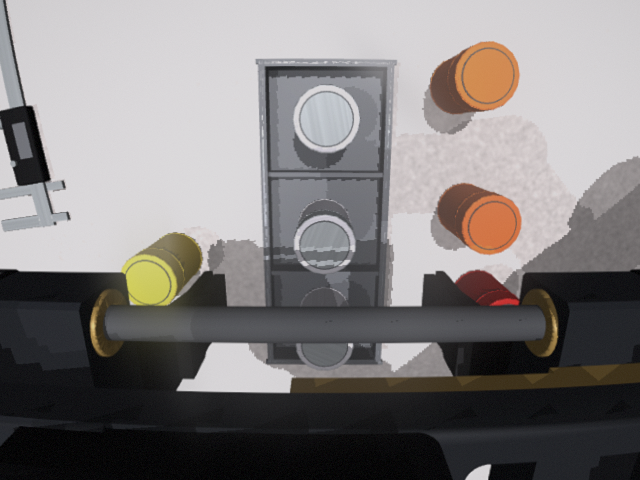

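The wrist view shows the tray in line with the jaws. The grey tins are at (326,118), (324,240) and (324,345), and the last is partly hidden. I'll grasp the middle tin first.

Call:
{"method": "arm_command", "body": {"rows": [{"travel":[-1,0,2],"roll":0,"fingers":100},{"travel":[-2,0,5.5],"roll":0,"fingers":100},{"travel":[-2,0,9],"roll":0,"fingers":100},{"travel":[-2,0,12.5],"roll":0,"fingers":100},{"travel":[-2,0,15.5],"roll":0,"fingers":100},{"travel":[-2,0,17.5],"roll":0,"fingers":100},{"travel":[-2,0,18.4],"roll":0,"fingers":100},{"travel":[-2,0,18.4],"roll":0,"fingers":100},{"travel":[-2,0,18.4],"roll":0,"fingers":100}]}}

```text
time_s: 3.8
tcp_pos: [0.4829, 0.176, 0.0506]
ee_rot: [[-0.146, -0.989, 0.002], [-0.989, 0.146, 0.001], [-0.001, -0.002, -1.0]]
wrist_force: [0.3, 0.8, -0.3]
gripper_width: 0.997
```

Call:
{"method": "arm_command", "body": {"rows": [{"travel":[0,0,0],"roll":0,"fingers":0},{"travel":[0,0,0],"roll":0,"fingers":0},{"travel":[0,0,0],"roll":0,"fingers":0},{"travel":[0,0,0],"roll":0,"fingers":0},{"travel":[0,0,0],"roll":0,"fingers":0},{"travel":[0,0,0],"roll":0,"fingers":0},{"travel":[0,0,0],"roll":0,"fingers":0},{"travel":[0,0,0],"roll":0,"fingers":0}]}}

```text
time_s: 4.6
tcp_pos: [0.4822, 0.176, 0.0496]
ee_rot: [[-0.146, -0.989, 0.0], [-0.989, 0.146, -0.0], [-0.0, -0.0, -1.0]]
wrist_force: [-0.2, 0.6, 1.3]
gripper_width: 0.567
```

Call:
{"method": "arm_command", "body": {"rows": [{"travel":[0,0,-0.3],"roll":0,"fingers":0},{"travel":[0,0,-0.8],"roll":0,"fingers":0},{"travel":[0,0,-1.4],"roll":0,"fingers":0},{"travel":[0,0,-2],"roll":0,"fingers":0},{"travel":[0,0,-2.5],"roll":0,"fingers":0},{"travel":[0,0,-2.8],"roll":0,"fingers":0},{"travel":[0,0,-3],"roll":0,"fingers":0},{"travel":[0,0,-3],"roll":0,"fingers":0},{"travel":[0,0,-3],"roll":0,"fingers":0},{"travel":[0,0,-3],"roll":0,"fingers":0}]}}

```text
time_s: 5.6
tcp_pos: [0.482, 0.1758, 0.0793]
ee_rot: [[-0.146, -0.989, -0.001], [-0.989, 0.146, -0.0], [0.0, 0.001, -1.0]]
wrist_force: [0.8, -0.3, -5.4]
gripper_width: 0.569
```

Call:
{"method": "arm_command", "body": {"rows": [{"travel":[0,0,0],"roll":0,"fingers":0},{"travel":[0,0,0],"roll":0,"fingers":0},{"travel":[0,0,0],"roll":0,"fingers":0},{"travel":[0,0,0],"roll":0,"fingers":0}]}}

```text
time_s: 6.0
tcp_pos: [0.4822, 0.176, 0.0795]
ee_rot: [[-0.146, -0.989, -0.0], [-0.989, 0.146, -0.0], [0.0, 0.0, -1.0]]
wrist_force: [-0.3, 0.1, -5.3]
gripper_width: 0.566
```

The reading is ambiguous, so I'll average several.

```bash
cat > weigh.py <<'E'
from h import *
f=[];m=[]
for _ in range(14):
    capture('wrist'); s=sense(); f.append(s['wrist_force']); m.append(s['effort'])
f=np.array(f);print('mean',f.mean(0).round(2),'sd',f.std(0).round(2),'eff',np.mean(m,0).round(2),s['time_s'],s['gripper_width'])
E
python3 weigh.py
```

```text
mean [ 0.42 -0.29 -5.52] sd [0.52 0.51 0.45] eff [-0.000e+00 -3.587e+01  1.516e+01  3.670e+00 -3.000e-02 -0.000e+00] 6.7 0.5666969028268648
```

About 5.4 N, so this is probably the heaviest. I'll put it back and heft the others to compare.

Call:
{"method": "arm_command", "body": {"rows": [{"travel":[0,0,0.6],"roll":0,"fingers":0},{"travel":[0,0,1.4],"roll":0,"fingers":0},{"travel":[0,0,2.1],"roll":0,"fingers":0},{"travel":[0,0,2.6],"roll":0,"fingers":0},{"travel":[0,0,2.9],"roll":0,"fingers":0},{"travel":[0,0,3.0],"roll":0,"fingers":0},{"travel":[0,0,3.02],"roll":0,"fingers":0},{"travel":[0,0,3.02],"roll":0,"fingers":0}]}}

```text
time_s: 7.5
tcp_pos: [0.4818, 0.1757, 0.0497]
ee_rot: [[-0.146, -0.989, -0.0], [-0.989, 0.146, -0.0], [0.0, 0.0, -1.0]]
wrist_force: [-3.4, -1.0, -1.0]
gripper_width: 0.565
```

Call:
{"method": "arm_command", "body": {"rows": [{"travel":[0,0,0],"roll":0,"fingers":65},{"travel":[0,0,0],"roll":0,"fingers":80},{"travel":[0,0,0],"roll":0,"fingers":100},{"travel":[0,0,0],"roll":0,"fingers":100},{"travel":[0,0,0],"roll":0,"fingers":100},{"travel":[0,0,0],"roll":0,"fingers":100}]}}

```text
time_s: 8.1
tcp_pos: [0.4823, 0.1761, 0.0494]
ee_rot: [[-0.146, -0.989, 0.0], [-0.989, 0.146, 0.0], [-0.0, -0.0, -1.0]]
wrist_force: [-0.2, -0.9, -0.0]
gripper_width: 0.974
```

Call:
{"method": "arm_command", "body": {"rows": [{"travel":[0,0,-1.5],"roll":0,"fingers":100},{"travel":[0,0,-4.5],"roll":0,"fingers":100},{"travel":[0,0,-8],"roll":0,"fingers":100},{"travel":[1.5,0,-9],"roll":0,"fingers":100},{"travel":[4.5,0,-9],"roll":0,"fingers":100},{"travel":[7.5,0,-9],"roll":0,"fingers":100},{"travel":[9.2,0.1,-9],"roll":0,"fingers":100},{"travel":[9.6,0.1,-9],"roll":0,"fingers":100},{"travel":[9.6,0.1,-9],"roll":0,"fingers":100},{"travel":[9.6,0.1,-9],"roll":0,"fingers":100}]}}

```text
time_s: 9.1
tcp_pos: [0.4677, 0.0817, 0.1393]
ee_rot: [[-0.145, -0.989, 0.0], [-0.989, 0.145, 0.0], [-0.0, -0.0, -1.0]]
wrist_force: [0.5, -0.2, 1.0]
gripper_width: 0.999
```

```bash
sed -i s/14/8/ weigh.py; python3 weigh.py
python3 - <<'E'
from h import *
s=sense();R=np.array(s['ee_rot']);print(s['tcp_pos'],R.T@(np.array([.4666,.0817,.05])-s['tcp_pos'])*100)
E
```

```text
mean [-0.03  0.15  0.15] sd [0.42 0.31 0.23] eff [-6.000e-02 -2.749e+01  1.521e+01  3.430e+00 -2.000e-02 -0.000e+00] 9.5 0.9997951265516776
[0.46719661 0.08143787 0.13926479] [-0.01766996  0.06180792  8.92648499]
```

Call:
{"method": "arm_command", "body": {"rows": [{"travel":[0,0,2],"roll":0,"fingers":100},{"travel":[0,0,5],"roll":0,"fingers":100},{"travel":[0,0,7.5],"roll":0,"fingers":100},{"travel":[0,0,8.9],"roll":0,"fingers":100},{"travel":[0,0,8.9],"roll":0,"fingers":100},{"travel":[0,0,8.9],"roll":0,"fingers":100}]}}

```text
time_s: 10.1
tcp_pos: [0.4675, 0.0813, 0.0506]
ee_rot: [[-0.145, -0.989, 0.0], [-0.989, 0.145, -0.0], [0.0, -0.0, -1.0]]
wrist_force: [0.2, 0.9, 0.0]
gripper_width: 0.998
```

Call:
{"method": "arm_command", "body": {"rows": [{"travel":[0,0,0],"roll":0,"fingers":0},{"travel":[0,0,0],"roll":0,"fingers":0},{"travel":[0,0,0],"roll":0,"fingers":0},{"travel":[0,0,0],"roll":0,"fingers":0},{"travel":[0,0,0],"roll":0,"fingers":0},{"travel":[0,0,0],"roll":0,"fingers":0},{"travel":[0,0,0],"roll":0,"fingers":0},{"travel":[0,0,0],"roll":0,"fingers":0}]}}

```text
time_s: 10.9
tcp_pos: [0.4672, 0.0812, 0.0505]
ee_rot: [[-0.146, -0.989, -0.0], [-0.989, 0.146, -0.0], [0.0, 0.0, -1.0]]
wrist_force: [-1.1, 0.9, 2.3]
gripper_width: 0.566
```

Call:
{"method": "arm_command", "body": {"rows": [{"travel":[0,0,-0.3],"roll":0,"fingers":0},{"travel":[0,0,-0.8],"roll":0,"fingers":0},{"travel":[0,0,-1.4],"roll":0,"fingers":0},{"travel":[0,0,-2],"roll":0,"fingers":0},{"travel":[0,0,-2.5],"roll":0,"fingers":0},{"travel":[0,0,-2.8],"roll":0,"fingers":0},{"travel":[0,0,-3],"roll":0,"fingers":0},{"travel":[0,0,-3],"roll":0,"fingers":0},{"travel":[0,0,-3],"roll":0,"fingers":0}]}}

```text
time_s: 11.8
tcp_pos: [0.467, 0.0811, 0.0802]
ee_rot: [[-0.146, -0.989, -0.0], [-0.989, 0.146, -0.0], [0.0, 0.0, -1.0]]
wrist_force: [-0.5, -1.1, -2.2]
gripper_width: 0.572
```

```bash
python3 weigh.py
python3 - <<'E'
from h import *
# mat geometry from the top camera by colour
cal=pose('top');im,d=capture('top')
for r in cut_out('top','mat')[:1]:
    c=im.astype(int); m=((c[...,2]>c[...,0]+30)&(c[...,2]>c[...,1]+30)&r['mask']).astype(np.uint8)
    v,u=np.nonzero(m); P=pts(np.c_[u,v],d[v,u],cal); print(len(P),P[:,2].mean(),cv2.minAreaRect(np.float32(P[:,:2])))
s=sense();print(s['tcp_pos'],s['joints'])
E
```

```text
mean [-0.11 -0.02 -2.35] sd [0.45 0.76 0.28] eff [ 0.000e+00 -3.072e+01  1.361e+01  3.170e+00 -2.000e-02 -0.000e+00] 12.2 0.5707909768685993
12431 0.0082031742954182 ((0.5218333601951599, -0.2028905749320984), (0.2786426246166229, 0.26937177777290344), 82.39015197753906)
[0.46715381 0.08111718 0.08028943] [ 2.95463447e+01  1.79653724e+01 -3.18420967e+01 -6.38114996e-04
 -4.02012152e+01 -3.79353300e+01]
```

The second tin weighs about 2.5 N, so it is light and goes to the mat, whose centre is about (0.525,-0.204).

Call:
{"method": "arm_command", "body": {"rows": [{"travel":[0,0,-1.5],"roll":0,"fingers":0},{"travel":[0.5,-0.1,-4],"roll":0,"fingers":0},{"travel":[2.5,-0.7,-6.5],"roll":0,"fingers":0},{"travel":[5.5,-1.8,-7.5],"roll":0,"fingers":0},{"travel":[9.5,-3.2,-8],"roll":0,"fingers":0},{"travel":[13.5,-4.6,-8],"roll":0,"fingers":0},{"travel":[17.5,-6,-8],"roll":0,"fingers":0},{"travel":[21.5,-7.4,-8],"roll":0,"fingers":0},{"travel":[25.5,-8.7,-8],"roll":0,"fingers":0},{"travel":[28.5,-9.8,-8],"roll":0,"fingers":0}]}}

```text
time_s: 13.3
tcp_pos: [0.5224, -0.2174, 0.1601]
ee_rot: [[-0.147, -0.989, -0.0], [-0.989, 0.147, 0.0], [0.0, 0.0, -1.0]]
wrist_force: [0.8, -0.1, -2.8]
gripper_width: 0.565
```

Call:
{"method": "arm_command", "body": {"rows": [{"travel":[2.5,-0.8,0],"roll":0,"fingers":0},{"travel":[3.8,-1.3,1.5],"roll":0,"fingers":0},{"travel":[4.3,-1.4,4],"roll":0,"fingers":0},{"travel":[4.3,-1.4,6.5],"roll":0,"fingers":0},{"travel":[4.3,-1.4,8],"roll":0,"fingers":0},{"travel":[4.3,-1.4,9],"roll":0,"fingers":0},{"travel":[4.3,-1.4,9.5],"roll":0,"fingers":0},{"travel":[4.3,-1.4,9.5],"roll":0,"fingers":0},{"travel":[4.3,-1.4,9.5],"roll":0,"fingers":0}]}}

```text
time_s: 14.2
tcp_pos: [0.5308, -0.2596, 0.066]
ee_rot: [[-0.145, -0.989, 0.001], [-0.989, 0.145, -0.0], [0.0, -0.001, -1.0]]
wrist_force: [-0.2, 0.5, -1.2]
gripper_width: 0.564
```

Call:
{"method": "arm_command", "body": {"rows": [{"travel":[0,0,0.5],"roll":0,"fingers":0},{"travel":[0,0,1],"roll":0,"fingers":0},{"travel":[0,0,1.3],"roll":0,"fingers":0},{"travel":[0,0,1.5],"roll":0,"fingers":0},{"travel":[0,0,1.65],"roll":0,"fingers":0},{"travel":[0,0,1.7],"roll":0,"fingers":0},{"travel":[0,0,1.7],"roll":0,"fingers":0},{"travel":[0,0,1.7],"roll":0,"fingers":0}]}}

```text
time_s: 15.0
tcp_pos: [0.53, -0.2597, 0.0495]
ee_rot: [[-0.146, -0.989, -0.0], [-0.989, 0.146, -0.0], [0.0, 0.0, -1.0]]
wrist_force: [-3.2, 1.6, 5.4]
gripper_width: 0.571
```

```bash
python3 weigh.py; python3 -c "
from h import *;print(sense()['tcp_pos'])"
```

```text
mean [-2.86  1.63  5.52] sd [0.19 0.64 0.65] eff [-2.600e-01 -3.780e+01  1.415e+01  3.160e+00  9.700e-01  2.000e-02] 15.4 0.5642372285788091
[ 0.52995734 -0.25968409  0.04953636]
```

It's in contact with the mat (+5.5 N). I'll release, rise, and return toward the third tin.

Call:
{"method": "arm_command", "body": {"rows": [{"travel":[0,0,-0.05],"roll":0,"fingers":62},{"travel":[0,0,-0.05],"roll":0,"fingers":75},{"travel":[0,0,-0.05],"roll":0,"fingers":100},{"travel":[0,0,-0.05],"roll":0,"fingers":100},{"travel":[0,0,-0.05],"roll":0,"fingers":100},{"travel":[0,0,-0.05],"roll":0,"fingers":100},{"travel":[0,0,-2],"roll":0,"fingers":100},{"travel":[0,0,-5.5],"roll":0,"fingers":100},{"travel":[0,0,-9],"roll":0,"fingers":100},{"travel":[0,0,-12],"roll":0,"fingers":100}]}}

```text
time_s: 16.4
tcp_pos: [0.5304, -0.2598, 0.1702]
ee_rot: [[-0.146, -0.989, 0.001], [-0.989, 0.146, -0.001], [0.0, -0.001, -1.0]]
wrist_force: [1.2, 0.1, 0.6]
gripper_width: 0.999
```

Call:
{"method": "arm_command", "body": {"rows": [{"travel":[-2.5,0.5,-1],"roll":0,"fingers":100},{"travel":[-7,1.4,-1],"roll":0,"fingers":100},{"travel":[-11.5,2.3,-1],"roll":0,"fingers":100},{"travel":[-16,3.2,-1],"roll":0,"fingers":100},{"travel":[-20.5,4.2,-1],"roll":0,"fingers":100},{"travel":[-25,5.2,-1],"roll":0,"fingers":100},{"travel":[-29.5,6.2,-1],"roll":0,"fingers":100},{"travel":[-34,7.2,-1],"roll":0,"fingers":100},{"travel":[-38.5,8.2,-1],"roll":0,"fingers":100},{"travel":[-43,9.4,-1],"roll":0,"fingers":100}]}}

```text
time_s: 17.4
tcp_pos: [0.4995, 0.1813, 0.1786]
ee_rot: [[-0.146, -0.989, 0.001], [-0.989, 0.146, 0.0], [-0.0, -0.001, -1.0]]
wrist_force: [1.1, -0.6, -0.3]
gripper_width: 1.0
```

Call:
{"method": "arm_command", "body": {"rows": [{"travel":[-3,0.5,-3],"roll":0,"fingers":100},{"travel":[-6,1,-6],"roll":0,"fingers":100},{"travel":[-7,1.2,-7],"roll":0,"fingers":100},{"travel":[-7,1.2,-7],"roll":0,"fingers":100},{"travel":[-7,1.2,-7],"roll":0,"fingers":100}]}}

```text
time_s: 17.9
tcp_pos: [0.4973, 0.2494, 0.247]
ee_rot: [[-0.146, -0.989, -0.002], [-0.989, 0.146, -0.001], [0.002, 0.002, -1.0]]
wrist_force: [-0.2, 0.7, -0.5]
gripper_width: 0.998
```

```bash
python3 look.py w2
```

```text
tcp [0.4973 0.2489 0.2467] [[-0.147, -0.989, -0.003], [-0.989, 0.147, -0.002], [0.002, 0.003, -1.0]]
0.98 px 501.0 211.0 col [135.  60.  60.] top z 0.0753 mean [0.337  0.2737] circ [0.3359 0.2746] 0.0259 tool cm [-0.1  16.22  0.04]
0.93 px 487.0 109.0 col [167. 112.  77.] top z 0.0754 mean [0.3459 0.1822] circ [0.3447 0.1827] 0.0257 tool cm [ 8.83 14.    0.06]
0.85 px 328.0 232.0 col [140. 141. 145.] top z 0.0796 mean [0.495  0.2669] circ [0.4952 0.2681] 0.0254 tool cm [-1.75  0.49 -0.  ]
0.84 px 159.0 169.0 col [168. 162.  93.] top z 0.0757 mean [0.6343 0.1904] circ [0.6356 0.1908] 0.0258 tool cm [  3.77 -14.4   -0.03]
0.82 px 460.0 5.0 col [87. 64. 57.] top z 0.038 mean [0.3455 0.0903] circ [0.345  0.0891] 0.0078 tool cm [17.92 12.69  0.07]
0.66 px 329.0 125.0 col [183. 185. 190.] top z 0.0796 mean [0.4816 0.1775] circ [0.4818 0.1775] 0.0253 tool cm [7.3  0.51 0.02]
```

Call:
{"method": "arm_command", "body": {"rows": [{"travel":[-1,0.3,2],"roll":0,"fingers":100},{"travel":[-1.8,0.5,6],"roll":0,"fingers":100},{"travel":[-1.8,0.5,10],"roll":0,"fingers":100},{"travel":[-1.8,0.5,14],"roll":0,"fingers":100},{"travel":[-1.8,0.5,17],"roll":0,"fingers":100},{"travel":[-1.8,0.5,19],"roll":0,"fingers":100},{"travel":[-1.8,0.5,19.6],"roll":0,"fingers":100},{"travel":[-1.8,0.5,19.6],"roll":0,"fingers":100},{"travel":[-1.8,0.5,19.6],"roll":0,"fingers":100}]}}

```text
time_s: 18.9
tcp_pos: [0.4965, 0.2689, 0.0532]
ee_rot: [[-0.146, -0.989, 0.001], [-0.989, 0.146, 0.001], [-0.001, -0.001, -1.0]]
wrist_force: [1.1, -0.7, 0.5]
gripper_width: 1.0
```

Call:
{"method": "arm_command", "body": {"rows": [{"travel":[0,0,0],"roll":0,"fingers":0},{"travel":[0,0,0],"roll":0,"fingers":0},{"travel":[0,0,0],"roll":0,"fingers":0},{"travel":[0,0,0],"roll":0,"fingers":0},{"travel":[0,0,0],"roll":0,"fingers":0},{"travel":[0,0,0],"roll":0,"fingers":0},{"travel":[0,0,0],"roll":0,"fingers":0},{"travel":[0,0,0],"roll":0,"fingers":0}]}}

```text
time_s: 19.7
tcp_pos: [0.4958, 0.269, 0.0525]
ee_rot: [[-0.146, -0.989, -0.0], [-0.989, 0.146, -0.0], [0.0, 0.0, -1.0]]
wrist_force: [-1.5, 0.1, 2.2]
gripper_width: 0.569
```

Call:
{"method": "arm_command", "body": {"rows": [{"travel":[0,0,-0.3],"roll":0,"fingers":0},{"travel":[0,0,-0.8],"roll":0,"fingers":0},{"travel":[0,0,-1.4],"roll":0,"fingers":0},{"travel":[0,0,-2],"roll":0,"fingers":0},{"travel":[0,0,-2.5],"roll":0,"fingers":0},{"travel":[0,0,-2.8],"roll":0,"fingers":0},{"travel":[0,0,-3],"roll":0,"fingers":0},{"travel":[0,0,-3],"roll":0,"fingers":0},{"travel":[0,0,-3],"roll":0,"fingers":0}]}}

```text
time_s: 20.6
tcp_pos: [0.4957, 0.2689, 0.0822]
ee_rot: [[-0.146, -0.989, -0.0], [-0.989, 0.146, -0.0], [0.0, 0.0, -1.0]]
wrist_force: [-1.1, 0.2, -2.7]
gripper_width: 0.571
```

```bash
python3 weigh.py; python3 -c "
from h import *;s=sense();print(s['tcp_pos'],np.round(s['ee_rot'],4))"
```

```text
mean [-0.    0.01 -2.95] sd [0.24 0.44 0.36] eff [  0.   -38.87  15.26   3.58  -0.04  -0.  ] 21.0 0.5686225018777992
[0.49582845 0.26892802 0.08223793] [[-1.459e-01 -9.893e-01 -2.000e-04]
 [-9.893e-01  1.459e-01 -1.000e-04]
 [ 2.000e-04  2.000e-04 -1.000e+00]]
```

The third tin weighs about 3.0 N, so the middle one (5.6 N) is the heaviest. I'll place this one on the mat.

Call:
{"method": "arm_command", "body": {"rows": [{"travel":[0,0,-1.5],"roll":0,"fingers":0},{"travel":[0,0,-4.5],"roll":0,"fingers":0},{"travel":[0.5,-0.1,-7.5],"roll":0,"fingers":0},{"travel":[2.5,-0.6,-9],"roll":0,"fingers":0},{"travel":[5.5,-1.3,-9],"roll":0,"fingers":0},{"travel":[9.5,-2.2,-9],"roll":0,"fingers":0},{"travel":[14,-3.3,-9],"roll":0,"fingers":0},{"travel":[18.5,-4.3,-9],"roll":0,"fingers":0},{"travel":[23,-5.4,-9],"roll":0,"fingers":0},{"travel":[27.5,-6.4,-9],"roll":0,"fingers":0}]}}

```text
time_s: 22.0
tcp_pos: [0.519, -0.0141, 0.1726]
ee_rot: [[-0.145, -0.989, 0.001], [-0.989, 0.145, 0.0], [-0.0, -0.001, -1.0]]
wrist_force: [1.2, 0.6, -3.6]
gripper_width: 0.566
```

Call:
{"method": "arm_command", "body": {"rows": [{"travel":[4,-0.9,0],"roll":0,"fingers":0},{"travel":[8,-1.9,0],"roll":0,"fingers":0},{"travel":[11,-2.6,0],"roll":0,"fingers":0},{"travel":[12.4,-2.9,1],"roll":0,"fingers":0},{"travel":[12.4,-2.9,3.5],"roll":0,"fingers":0},{"travel":[12.4,-2.9,6.5],"roll":0,"fingers":0},{"travel":[12.4,-2.9,9],"roll":0,"fingers":0},{"travel":[12.4,-2.9,10.3],"roll":0,"fingers":0},{"travel":[12.4,-2.9,10.5],"roll":0,"fingers":0},{"travel":[12.4,-2.9,10.5],"roll":0,"fingers":0}]}}

```text
time_s: 23.0
tcp_pos: [0.5297, -0.139, 0.067]
ee_rot: [[-0.145, -0.989, -0.001], [-0.989, 0.145, -0.0], [0.0, 0.001, -1.0]]
wrist_force: [-0.1, -0.3, -2.0]
gripper_width: 0.569
```

Call:
{"method": "arm_command", "body": {"rows": [{"travel":[0,0,0.5],"roll":0,"fingers":0},{"travel":[0,0,0.9],"roll":0,"fingers":0},{"travel":[0,0,1.2],"roll":0,"fingers":0},{"travel":[0,0,1.4],"roll":0,"fingers":0},{"travel":[0,0,1.5],"roll":0,"fingers":0},{"travel":[0,0,1.6],"roll":0,"fingers":0},{"travel":[0,0,1.6],"roll":0,"fingers":0},{"travel":[0,0,1.6],"roll":0,"fingers":0}]}}

```text
time_s: 23.8
tcp_pos: [0.5299, -0.1393, 0.0515]
ee_rot: [[-0.146, -0.989, 0.0], [-0.989, 0.146, -0.0], [-0.0, -0.0, -1.0]]
wrist_force: [0.2, 0.4, -3.6]
gripper_width: 0.567
```

It isn't in contact yet, so I'll lower it by small steps.

Call:
{"method": "arm_command", "body": {"rows": [{"travel":[0,0,0.05],"roll":0,"fingers":0},{"travel":[0,0,0.1],"roll":0,"fingers":0},{"travel":[0,0,0.1],"roll":0,"fingers":0},{"travel":[0,0,0.1],"roll":0,"fingers":0}]}}

```text
time_s: 24.2
tcp_pos: [0.5298, -0.1394, 0.0514]
ee_rot: [[-0.146, -0.989, 0.001], [-0.989, 0.146, -0.0], [0.0, -0.001, -1.0]]
wrist_force: [-2.1, 1.3, 6.1]
gripper_width: 0.568
```

Call:
{"method": "arm_command", "body": {"rows": [{"travel":[0,0,0],"roll":0,"fingers":0},{"travel":[0,0,0],"roll":0,"fingers":0}]}}

```text
time_s: 24.4
tcp_pos: [0.5298, -0.1394, 0.0514]
ee_rot: [[-0.146, -0.989, 0.001], [-0.989, 0.146, -0.0], [0.0, -0.001, -1.0]]
wrist_force: [-0.9, 0.9, 5.8]
gripper_width: 0.564
```

Call:
{"method": "arm_command", "body": {"rows": [{"travel":[0,0,-0.05],"roll":0,"fingers":62},{"travel":[0,0,-0.05],"roll":0,"fingers":75},{"travel":[0,0,-0.05],"roll":0,"fingers":100},{"travel":[0,0,-0.05],"roll":0,"fingers":100},{"travel":[0,0,-0.05],"roll":0,"fingers":100},{"travel":[0,0,-0.05],"roll":0,"fingers":100},{"travel":[0,0,-2],"roll":0,"fingers":100},{"travel":[0,0,-5.5],"roll":0,"fingers":100},{"travel":[0,0,-8],"roll":0,"fingers":100},{"travel":[0,0,-9],"roll":0,"fingers":100}]}}

```text
time_s: 25.4
tcp_pos: [0.5312, -0.1394, 0.143]
ee_rot: [[-0.145, -0.989, 0.005], [-0.989, 0.145, -0.0], [-0.0, -0.005, -1.0]]
wrist_force: [0.5, -0.9, -0.3]
gripper_width: 1.0
```

Call:
{"method": "arm_command", "body": {"rows": [{"travel":[-2.5,0.7,0],"roll":0,"fingers":100},{"travel":[-6.5,2,0],"roll":0,"fingers":100},{"travel":[-10.5,3.2,0],"roll":0,"fingers":100},{"travel":[-14.5,4.4,0],"roll":0,"fingers":100},{"travel":[-18.5,5.6,0],"roll":0,"fingers":100},{"travel":[-22.5,6.8,0],"roll":0,"fingers":100},{"travel":[-26.5,8.1,0],"roll":0,"fingers":100},{"travel":[-29.5,9.2,0],"roll":0,"fingers":100},{"travel":[-30.7,9.4,0],"roll":0,"fingers":100},{"travel":[-30.7,9.4,0],"roll":0,"fingers":100}]}}

```text
time_s: 26.4
tcp_pos: [0.4812, 0.1792, 0.1397]
ee_rot: [[-0.144, -0.99, -0.001], [-0.99, 0.144, -0.001], [0.001, 0.001, -1.0]]
wrist_force: [-0.7, -1.1, 0.4]
gripper_width: 0.999
```

Run:
```python
from h import *
im,d=capture('scene');cv2.imwrite('pics/s2.png',im[:,:,::-1])
s=sense();R=np.array(s['ee_rot']);print(s['tcp_pos'],R.T@(np.array([.482,.1775,.05])-s['tcp_pos'])*100)
```

```text
[0.48110352 0.17802559 0.13962643] [ 0.02959668 -0.10704026  8.96255763]
```

View pics/s2.png

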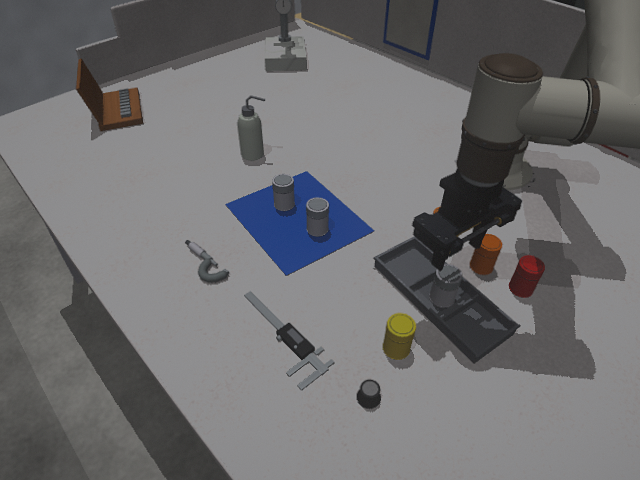

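The two light tins stand on the mat at (284,195) and (318,218), and the tools haven't moved. The gripper is above the last tin, in the tray at (447,288).

Call:
{"method": "arm_command", "body": {"rows": [{"travel":[0,-0.1,2],"roll":0,"fingers":100},{"travel":[0,-0.1,5],"roll":0,"fingers":100},{"travel":[0,-0.1,7.5],"roll":0,"fingers":100},{"travel":[0,-0.1,8.9],"roll":0,"fingers":100},{"travel":[0,-0.1,8.9],"roll":0,"fingers":100},{"travel":[0,-0.1,8.9],"roll":0,"fingers":100}]}}

```text
time_s: 27.05
tcp_pos: [0.4828, 0.1769, 0.0515]
ee_rot: [[-0.147, -0.989, -0.0], [-0.989, 0.147, -0.0], [0.001, 0.0, -1.0]]
wrist_force: [-0.1, 0.1, 1.1]
gripper_width: 1.004
```

Call:
{"method": "arm_command", "body": {"rows": [{"travel":[0,0,0],"roll":0,"fingers":0},{"travel":[0,0,0],"roll":0,"fingers":0},{"travel":[0,0,0],"roll":0,"fingers":0},{"travel":[0,0,0],"roll":0,"fingers":0},{"travel":[0,0,0],"roll":0,"fingers":0},{"travel":[0,0,0],"roll":0,"fingers":0},{"travel":[0,0,0],"roll":0,"fingers":0},{"travel":[0,0,0],"roll":0,"fingers":0}]}}

```text
time_s: 27.85
tcp_pos: [0.4823, 0.178, 0.0515]
ee_rot: [[-0.146, -0.989, -0.0], [-0.989, 0.146, -0.0], [0.0, 0.0, -1.0]]
wrist_force: [-1.4, 0.8, 2.8]
gripper_width: 0.568
```

Call:
{"method": "arm_command", "body": {"rows": [{"travel":[0,0,-0.4],"roll":0,"fingers":0},{"travel":[0,0,-1.5],"roll":0,"fingers":0},{"travel":[0,0,-3.5],"roll":0,"fingers":0},{"travel":[0,0,-6],"roll":0,"fingers":0},{"travel":[0,0,-8.5],"roll":0,"fingers":0},{"travel":[0,0,-11],"roll":0,"fingers":0},{"travel":[0,0,-13.5],"roll":0,"fingers":0},{"travel":[0,0,-16],"roll":0,"fingers":0},{"travel":[0,0,-18],"roll":0,"fingers":0},{"travel":[0,0,-19],"roll":0,"fingers":0}]}}

```text
time_s: 28.85
tcp_pos: [0.4826, 0.178, 0.2432]
ee_rot: [[-0.146, -0.989, 0.002], [-0.989, 0.146, 0.002], [-0.002, -0.002, -1.0]]
wrist_force: [-0.2, 0.6, -5.4]
gripper_width: 0.566
```

Call:
{"method": "arm_command", "body": {"rows": [{"travel":[0,0,0],"roll":0,"fingers":0},{"travel":[0,0,0],"roll":0,"fingers":0},{"travel":[0,0,0],"roll":0,"fingers":0},{"travel":[0,0,0],"roll":0,"fingers":0},{"travel":[0,0,0],"roll":0,"fingers":0}]}}

```text
time_s: 29.35
tcp_pos: [0.4822, 0.1778, 0.2405]
ee_rot: [[-0.146, -0.989, -0.001], [-0.989, 0.146, -0.001], [0.001, 0.001, -1.0]]
wrist_force: [1.3, -0.1, -5.7]
gripper_width: 0.566
```

```bash
python3 weigh.py
python3 - <<'E'
from h import *
print(sense()['tcp_pos'],sense()['time_s'])
im,d=capture('scene');cv2.imwrite('pics/s3.png',im[:,:,::-1])
capture('top')
for l in('tin_a','mat','caliper','micrometer','loupe','bottle'): print(l,[(np.round(x['position'],3).tolist(),round(x['p'],2)) for x in search_frame('top',l)])
E
```

```text
mean [-0.34  0.04 -5.61] sd [0.48 0.4  0.29] eff [ -0.   -31.21  20.4    4.94  -0.04  -0.  ] 29.75 0.5663839408493417
[0.48243885 0.17794233 0.24131929] 29.75
tin_a [([0.63, 0.179, 0.076], 0.84), ([0.478, 0.158, 0.251], 0.82), ([0.527, -0.141, 0.08], 0.72), ([0.344, 0.057, 0.075], 0.71), ([0.528, -0.255, 0.076], 0.6), ([0.338, 0.265, 0.071], 0.6), ([0.349, 0.173, 0.083], 0.59)]
mat [([0.531, -0.208, 0.001], 0.71)]
caliper [([0.766, 0.053, 0.006], 0.8), ([0.528, -0.207, 0.002], 0.2)]
micrometer [([0.772, -0.21, 0.014], 0.74)]
loupe [([0.74, 0.219, 0.038], 0.79), ([0.527, -0.139, 0.079], 0.63)]
bottle [([0.448, -0.47, 0.109], 0.61)]
```

View pics/s3.png

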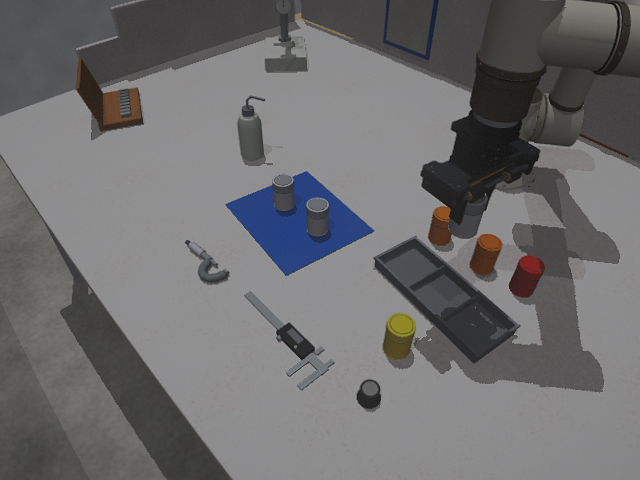

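The heaviest tin is held upright at about (466,215) with its base about 19 cm up. The other two stand on the mat, and everything else is where it was.

```bash
python3 -c "
from station import *;print(finish_job())"
```

```text
the job is handed in; nothing more can be done
None
```

I hefted all three tins, stood the two lighter ones on the blue mat, and handed the job in with the heaviest still in the gripper. That was at about 30 s of the 70 s allowed.

| Tin (starting compartment) | Weight | Where it is now |
|---|---|---|
| Middle, starting y ≈ 0.18 m | about 5.6 N, 5.6–5.8 N over two hefts | Held still and upright, base about 19 cm above the bench |
| Right, starting y ≈ 0.08 m | about 2.5 N | On the mat at about (0.53, -0.26) |
| Left, starting y ≈ 0.27 m | about 3.1 N | On the mat at about (0.53, -0.14) |

Weights allow for the near-zero reading of the empty gripper.

- **Tins:** the last pictures show both mat tins upright and well inside the mat's outline. I set them down by feel, and the wrist force confirmed contact before each release.
- **Tools and bottle:** the caliper, micrometer, loupe and wash bottle are within about 5 mm of their first readings, which is about the detector's own error.
- **Disagreements:** the first reading of the middle tin was ambiguous, and averaging more readings plus the second heft settled it. The left tin hadn't yet touched the mat at the height I'd computed, so I lowered it about 1 mm more before releasing.

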